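# Lay out the tea tray for a table order

### The job

Lay out the order on the dark wooden tray: the tartlet on top of the cake stand (push the ejector's black pad all the way down first, so that the tartlet rises out of its mould and can be gripped), the cup on the saucer, the sugar jar on the coaster between the cake stand and the saucer, and the milk bottle on the coaster behind the sugar jar, farther from the robot. Stand each upright in the middle of its place, set it down gently rather than dropping it, and leave the bud vase on the tray where it is.

Things in the scene. Friction and masses are not known exactly. Their poses are not given: they have to be found in the camera images.
- tartlet: hard-baked brown tartlet with a dark top, 56 mm diameter, 25 mm high, 70 g. Origin: centre of underside, z up. Starts 1 mm proud in the round mould of the aluminium ejector block (90 x 190 mm, flat top 64 mm above the table). Pushing the pad fully down lifts it 23 mm, to 24 mm above the block's top, all its side then free to grip; it stays up when the pad is let go
- pad_top (a point): centre of the top face of the ejector's push pad: black disc of 36 mm diameter on a stem, on the same block, 97 mm from the tartlet along the block's length. At the start its top is 36 mm above the block's top (100 mm above the table); it moves 24 mm straight down to its stop, takes 4 to 8 N, and stays where it is left. z up
- cup: white ceramic cup, 60 mm diameter at the rim, a little narrower below, 60 mm high, open at the top, with one ear handle. Origin: centre of underside, z up; the handle is on its +y side (grasp along its x axis). It starts on the grey mat (top 4 mm above the table), handle roughly towards the robot
- sugar_jar: short round clear-glass jar with a steel lid, 56 mm diameter, 70 mm high. Origin: centre of its underside, z up. Starts on the grey mat
- milk_bottle: white milk bottle with sloping shoulders, a narrow neck and a steel cap (36 mm wide), 92 mm high, 52 mm diameter from the foot up to 62 mm. Origin: centre of its underside, z up. Starts on the grey mat
- cake_stand: fixed white pedestal with a flat round top of 100 mm diameter, 50 mm high, standing at one end of the row on the dark wooden tray. Origin: centre of its underside, on the tray's top 12 mm above the table; place the tartlet 50 mm above the origin
- saucer: fixed white round saucer with a flat top (a faint grey disc marks its middle), 110 mm diameter, 8 mm high, at the other end of the row on the tray, 230 mm from the cake stand. Origin: centre of its underside, on the tray's top; the cup stands 8 mm above the origin
- coaster_between: fixed round cork coaster, 72 mm diameter, 5 mm thick, midway between cake stand and saucer (115 mm from each). Origin: centre of its underside, on the tray's top
- coaster_behind: an identical fixed cork coaster, 72 mm diameter, 5 mm thick, 110 mm behind the other one, on the side away from the robot. Origin: centre of its underside, on the tray's top
- bud_vase: white ceramic bud vase, 54 mm widest diameter, 130 mm high, loose, standing on the tray in a far corner about 120 mm to the side of the rear coaster; a bystander to be left standing. Origin: centre of its underside, z up
Not all that is in view belongs to the job. Leave any green or yellow look-alike of the cup alone.

How it is judged:
At the end, for the whole second after the job is handed in: Tartlet on the cake stand, cup on the saucer, sugar jar on the coaster between, milk bottle on the one behind: each within 13 mm of its place's centre and 4 mm of resting height, upright (0.12 rad), at rest, released; vase upright, moved under 25 mm (horizontal distance between tartlet and cake_stand below 0.013 m and z of tartlet in the frame of cake_stand between 0.046 and 0.054 m and angle between each of tartlet, cup, sugar_jar, milk_bottle, bud_vase's own z axis and vertical below 0.12 rad and linear speed of each of tartlet, cup, sugar_jar, milk_bottle below 0.03 m/s and horizontal distance between cup and saucer below 0.013 m and z of cup in the frame of saucer between 0.004 and 0.012 m and horizontal distance between sugar_jar and coaster_between below 0.013 m and z of sugar_jar in the frame of coaster_between between 0.001 and 0.009 m and horizontal distance between milk_bottle and coaster_behind below 0.013 m and z of milk_bottle in the frame of coaster_behind between 0.001 and 0.009 m and distance of bud_vase from where it was at the start of the episode below 0.025 m); the robot touches nothing.
It fails at once if the tartlet is dropped: it moves faster than 0.7 m/s while no finger touches it (contact force between the fingers and tartlet below 0.02 N and linear speed of tartlet above 0.7 m/s).
It fails at once if the cup is dropped: it moves faster than 0.7 m/s while no finger touches it (contact force between the fingers and cup below 0.02 N and linear speed of cup above 0.7 m/s).
It fails at once if the sugar jar is dropped: it moves faster than 0.7 m/s while no finger touches it (contact force between the fingers and sugar_jar below 0.02 N and linear speed of sugar_jar above 0.7 m/s).
It fails at once if the milk bottle is dropped: it moves faster than 0.7 m/s while no finger touches it (contact force between the fingers and milk_bottle below 0.02 N and linear speed of milk_bottle above 0.7 m/s).
It fails at once if the bud vase is knocked: it tips more than 0.3 rad or shifts more than 40 mm (angle between bud_vase's own z axis and vertical above 0.3 rad or distance of bud_vase from where it was at the start of the episode above 0.04 m).
It also fails if it takes over 125 s, if anything falls off the work surface, if the arm or the gripper's body presses on something with over 40 N, if the wrist force passes 120 N, or if a joint passes its speed limit or range.

### The arm

A 6-joint arm with a two-finger parallel gripper is mounted at the origin on the work surface. World frame = base frame: x ahead of the robot, y to its left, z up, the work surface at z = 0. Lengths are in m, angles in rad, forces in N, time in s.
With the tool pointing down it reaches from about 0.225 to 0.875 m from the base axis. Payload 3.4 kg.
Tool frame: the origin (TCP) lies midway between the tips of the shut fingers; the grasp point (between the pads) lies 19 mm behind it (manip.grip_point_offset is the distance from the TCP to the grasp point, in m); z points along the fingers, y is the line along which they close (so a half turn about z gives the same grasp; the last joint's range is limited). The gripper opens to 85 mm and grips with 20 to 120 N. Pads are 22 mm wide; open, the fingers measure 114 mm over their backs; the gripper's body (76 mm by 85 mm) begins 54 mm behind the grasp point. The pads swing forward as they close: fully open they stand 13 mm farther back than shut.
Start: joints at [1.067, 0.276, 1.505, -0, 1.361, -0.121], TCP at [0.215, 0.533, 0.231] pointing down, gripper open.
Joint ranges: [-2.89, 2.89], [-0.75, 2.08], [0.22, 2.7], [-1.18, 4.32], [0.11, 2.71], [-2.7, 2.7]. Speed limits (rad/s): [2.57, 2.57, 3.14, 3.14, 3.14, 3.14].

### API

Orientations are given as a unit quaternion [w, x, y, z].
In Python, from rig import manip gives the robot as it stands.
- The arm moves only by the shell command python3 -m handwheel 'ROWS' [FORCE]. ROWS is JSON, a list of rows, each an object with "translation": the shift along the tool's x, y, z in m, a list of three; "angular": the turn, a rotation vector about the tool's x, y, z in degrees, a list of three; "hand": the closure, from 0 (fully open) to 1 (shut). A call has 1 to 10 rows; each row shifts and turns the commanded pose from where the row before left it, along the tool's axes as they then stand; what a row does not reach is not made up. A row lasts 1/12 s, in which the tool goes at most 41.7 mm and 7.16 degrees, less where a joint would pass 70% of its speed; a pose out of reach is approached as far as the arm can. A call with a gripper value outside its range is refused whole. The fingers move at their own pace and stop on an object; FORCE is the grip in N (left out, the last holds). Time passes only in rows, so rows that do not move let the fingers close. It gives the time, the measured TCP pose, the force, the opening and the grip force at its end, in the units of the state.
- manip.get_state(): the state, without advancing time (a new reading comes with each control period).
- manip.get_image(name): name is "side" or "top" or "wrist"; returns the picture (384x512x3 uint8, red, green, blue); there is no depth.
- manip.camera_info(name): a dict with "camera_matrix" (3x3 intrinsics, pixels), "k1" (the pictures are not rectified: a ray, as slopes to the right and down, at radius r is drawn at 1 + k1 r^2 times it, then the intrinsics apply), "eye" and "orientation" of the camera in the world; the wrist camera has in their place "tool_from_camera" (4x4, takes a point from camera to tool coordinates, whose origin is the TCP and whose axes are the flange's). Camera axes: x right, y down, z forward; pixel columns grow to the right and rows downward; lengths in m; the calibration is good to about 2 mm. A picture is of the moment at which its call begins: read the wrist's pose just before it. camera_info takes no time and is no camera call.
- manip.sign_off(): hands the job in; it is judged then, once.
The state is a dict: "clock": time; "qpos": joint angles; "qd": joint speeds; "effort": joint torques, N m; "position": TCP position; "ee_rot": TCP orientation; "contact_force": force on the tool from outside, world axes, zero at the start; "moment": the same for the moment, N m; "width": finger opening in m; "gripper_force": force on a finger pad.
Only numpy, scipy, OpenCV 4.12 (cv2) and the standard library are available. Lean on these libraries where they do the work, as an engineer would, in place of code of your own. Each camera call takes 0.05 s, during which the arm holds its last target. There are 200 camera calls.

## Working session

There is one attempt and no reset: what is moved stays moved. The work goes in short steps, Python scripts to look and compute and a shell command to move; the robot and the scene stay as the last step left them, time stands still between calls to the robot, and variables do not carry over. Pictures are saved under pics/ and viewed, at most 14 in all, crops included, and the job is handed in when it is done.

```bash
mkdir -p pics; ls
python3 - <<'E'
from rig import manip
import cv2,json
s=manip.get_state()
print(s, manip.grip_point_offset)
for n in ("side","top","wrist"):
    print(n,manip.camera_info(n))
for n in ("side","top"):
    cv2.imwrite(f"pics/{n}0.png",cv2.resize(manip.get_image(n)[:,:,::-1],(800,600),interpolation=cv2.INTER_CUBIC))
E
```

```text
pics
{'clock': 0.0, 'qpos': array([ 1.06698403e+00,  2.76589170e-01,  1.50613679e+00,  2.14992504e-05,
        1.36066996e+00, -1.20978278e-01]), 'qd': array([-0.00014814,  0.00081888,  0.00145449, -0.0009135 ,  0.00030347,
        0.00037615]), 'effort': array([ 5.36019706e-04, -4.16772366e+01, -2.45806700e+01, -4.01879106e-04,
        1.11515424e-02, -2.55236046e-05]), 'position': array([0.21452542, 0.53292297, 0.23044156]), 'ee_rot': array([-2.87110132e-04,  1.90252348e-01,  9.81734807e-01, -8.54766214e-04]), 'contact_force': array([-0.05266478, -0.41379255,  0.23722071]), 'moment': array([ 0.01686226, -0.02449985, -0.05778234]), 'gripper_force': 0.0, 'width': 0.08563705645163333} 0.0187
side {'camera_matrix': array([[355.5706383 ,   0.        , 255.3947715 ],
       [  0.        , 355.5706383 , 193.09049673],
       [  0.        ,   0.        ,   1.        ]]), 'k1': -0.10964916085949336, 'eye': array([ 0.11175583, -0.57737945,  0.75996819]), 'orientation': array([-0.37004457,  0.89107113, -0.24220478,  0.1019613 ])}
top {'camera_matrix': array([[480.12702676,   0.        , 253.89336439],
       [  0.        , 480.12702676, 184.2833501 ],
       [  0.        ,   0.        ,   1.        ]]), 'k1': -0.20637476915555106, 'eye': array([ 0.14298817, -0.00740045,  1.54321688]), 'orientation': array([-0.07757323,  0.72689214, -0.67867782,  0.07075751])}
wrist {'camera_matrix': array([[325.90958883,   0.        , 258.74479363],
       [  0.        , 325.90958883, 196.22087023],
       [  0.        ,   0.        ,   1.        ]]), 'k1': -0.010440492267898945, 'tool_from_camera': array([[ 6.87925567e-04, -9.55863171e-01, -2.93811375e-01,
         7.37160278e-02],
       [ 9.99999641e-01,  8.02903646e-04, -2.70720306e-04,
         1.69855793e-03],
       [ 4.94673795e-04, -2.93811084e-01,  9.55863381e-01,
        -1.42568453e-01],
       [ 0.00000000e+00,  0.00000000e+00,  0.00000000e+00,
         1.00000000e+00]])}
```

View pics/top0.png

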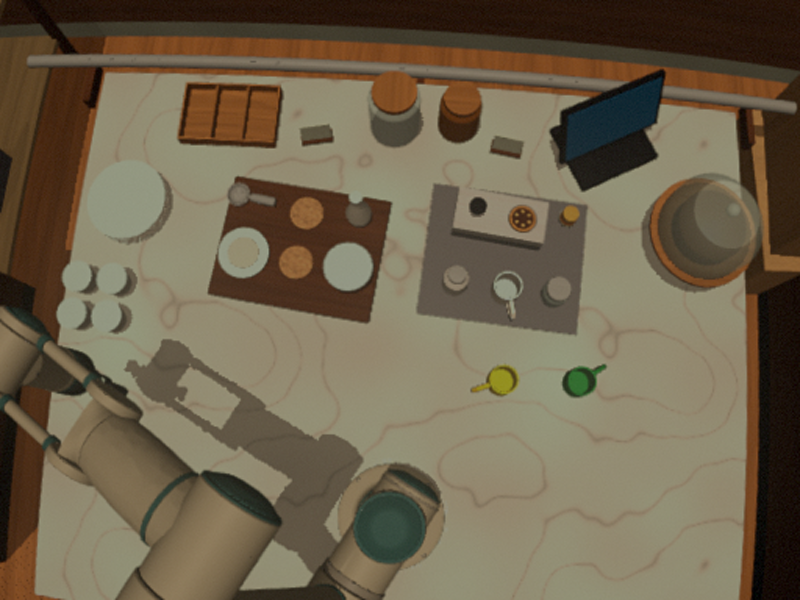

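View pics/side0.png

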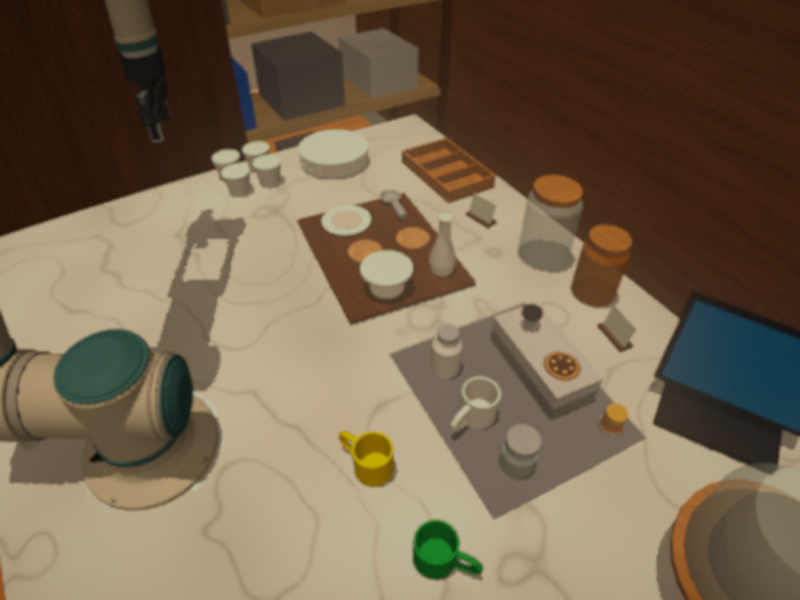

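The top picture shows these features, in enlarged pixels:
- **Ejector:** pad (478,206), tartlet (522,218).
- **Items on the mat:** milk bottle (456,278), white cup (507,287), jar (557,291).
- **Tray:** saucer (243,253), coasters (296,262) and (306,213), stand (348,267), vase (358,208).
- **Look-alikes:** the yellow (502,380) and green (579,381) cups are off the mat. The white cup with its handle towards the robot is the right one.

An enlarged crop will confirm this.

```bash
cat > h.py <<'E'
from rig import manip
import numpy as np, cv2
from scipy.spatial.transform import Rotation as R
def pose():
    s=manip.get_state(); q=s["ee_rot"]; return np.array(s["position"]), R.from_quat(np.r_[q[1:],q[0]])
def cam(name,p=None):
    c=manip.camera_info(name)
    if name=="wrist":
        p=p or pose(); T=c["tool_from_camera"]
        return c, p[0]+p[1].apply(T[:3,3]), p[1].as_matrix()@T[:3,:3]
    q=c["orientation"]; return c, np.array(c["eye"]), R.from_quat(np.r_[q[1:],q[0]]).as_matrix()
def px2w(name,uv,z,p=None):
    c,e,M=cam(name,p)
    xy=cv2.undistortPoints(np.array([[uv]],float),c["camera_matrix"],np.array([c["k1"],0,0,0.]))[0,0]
    d=M@np.r_[xy,1]; return e+d*(z-e[2])/d[2]
def w2px(name,P,p=None):
    c,e,M=cam(name,p)
    return cv2.projectPoints(np.array([M.T@(np.array(P,float)-e)]),np.zeros(3),np.zeros(3),c["camera_matrix"],np.array([c["k1"],0,0,0.]))[0][0,0]
def move(P,yaw=None):
    """shift in tool axes from current pose to world TCP P; yaw = wanted world angle of tool y axis"""
    p,r=pose(); print("now",p.round(4),"tool x ang",np.degrees(np.arctan2(*r.apply([1,0,0])[1::-1])).round(2),"y ang",np.degrees(np.arctan2(*r.apply([0,1,0])[1::-1])).round(2),"z",r.apply([0,0,1]).round(4))
    print("shift mm",(1e3*r.inv().apply(np.array(P)-p)).round(1))
E
python3 - <<'E'
from h import *
im=manip.get_image("top")[:,:,::-1]
cv2.imwrite("pics/top1.png",cv2.resize(im[105:225,130:390],(780,360),interpolation=cv2.INTER_CUBIC))
k=0.64
for n,u,z in [("pad",(478,206),.1),("tart",(522,218),.065),("bottle",(456,276),.096),("cup",(507,285),.064),("jar",(557,289),.074),("saucer",(243,253),.02),("c_betw",(296,262),.017),("c_beh",(306,213),.017),("stand",(348,267),.062),("vase top",(357,200),.142)]:
    print(n,px2w("top",(u[0]*k,u[1]*k),z).round(3))
E
```

```text
pad [ 0.631 -0.135  0.1  ]
tart [ 0.623 -0.231  0.065]
bottle [ 0.483 -0.098  0.096]
cup [ 0.479 -0.205  0.064]
jar [ 0.476 -0.305  0.074]
saucer [0.52  0.349 0.02 ]
c_betw [0.509 0.234 0.017]
c_beh [0.618 0.223 0.017]
stand [0.495 0.12  0.062]
vase top [0.612 0.107 0.142]
```

View pics/top1.png

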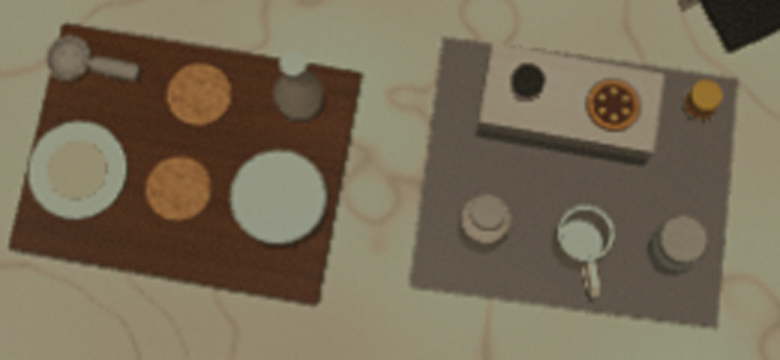

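The crop confirms the set: the white cup at crop (586,233) sits on the mat with its handle pointing down, towards the robot. The bottle is at (488,212), the jar at (683,240), the pad at (528,81) and the tartlet at (613,104). I'll align the yaw, then look from the wrist over the tray and then the mat.

```bash
python3 -m handwheel '[{"translation":[0,0,-0.03],"angular":[0,0,-5.7],"hand":0},{"translation":[0,0,-0.03],"angular":[0,0,-5.7],"hand":0},{"translation":[0,0,-0.03],"angular":[0,0,-5.7],"hand":0},{"translation":[0,0,0],"angular":[0,0,0],"hand":0}]' 60; python3 -c "
from h import *
move([.48,.235,.32])"
```

```text
clock: 0.48
position: [0.216, 0.5357, 0.3275]
ee_rot: [0.003, 0.041, 0.999, 0.005]
contact_force: [0.3, 0.6, 0.9]
width: 0.0855
gripper_force: 0.0
now [0.216  0.5357 0.3275] tool x ang 175.33 y ang 85.34 z [ 0.0055  0.0099 -0.9999]
shift mm [-287.5 -278.3    6. ]
```

```bash
python3 -m handwheel '[{"translation":[-0.0288,-0.0278,0],"angular":[0,0,0],"hand":0},{"translation":[-0.0288,-0.0278,0],"angular":[0,0,0],"hand":0},{"translation":[-0.0288,-0.0278,0],"angular":[0,0,0],"hand":0},{"translation":[-0.0288,-0.0278,0],"angular":[0,0,0],"hand":0},{"translation":[-0.0288,-0.0278,0],"angular":[0,0,0],"hand":0},{"translation":[-0.0288,-0.0278,0],"angular":[0,0,0],"hand":0},{"translation":[-0.0288,-0.0278,0],"angular":[0,0,0],"hand":0},{"translation":[-0.0288,-0.0278,0],"angular":[0,0,0],"hand":0},{"translation":[-0.0288,-0.0278,0],"angular":[0,0,0],"hand":0},{"translation":[-0.0288,-0.0278,0],"angular":[0,0,0],"hand":0}]';  python3 -m handwheel '[{"translation":[0,0,0],"angular":[0,0,0],"hand":0},{"translation":[0,0,0],"angular":[0,0,0],"hand":0},{"translation":[0,0,0],"angular":[0,0,0],"hand":0}]'; python3 -c "
from h import *
p=pose();im=manip.get_image('wrist')
np.savez('tray.npz',p=p[0],q=p[1].as_quat())
cv2.imwrite('pics/tray.png',cv2.resize(im[:,:,::-1],(800,600),interpolation=cv2.INTER_CUBIC))
move([.48,-.2,.32])"
```

```text
clock: 1.32
position: [0.4791, 0.2303, 0.3208]
ee_rot: [-0.0, 0.043, 0.999, 0.0]
contact_force: [0.6, 1.4, -0.1]
width: 0.0855
gripper_force: 0.0
clock: 1.57
position: [0.4778, 0.2322, 0.3207]
ee_rot: [-0.001, 0.043, 0.999, 0.0]
contact_force: [0.2, 0.3, 0.0]
width: 0.0854
gripper_force: 0.0
now [0.4775 0.2328 0.321 ] tool x ang 175.19 y ang 85.19 z [-1.2e-03  6.0e-04 -1.0e+00]
shift mm [ -38.8 -431.1    0.7]
```

View pics/tray.png

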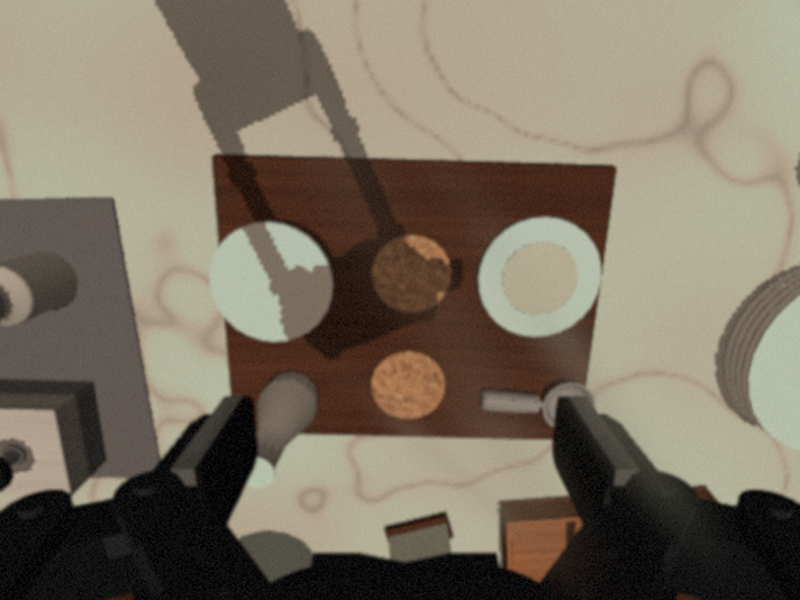

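The wrist view (robot side up) shows the stand at (271,282), the saucer at (540,276), the between coaster at (411,273), the behind coaster at (408,385), and the vase at about (287,400).

```bash
python3 -m handwheel '[{"translation":[-0.004,-0.041,0],"angular":[0,0,0],"hand":0},{"translation":[-0.004,-0.041,0],"angular":[0,0,0],"hand":0},{"translation":[-0.004,-0.041,0],"angular":[0,0,0],"hand":0},{"translation":[-0.004,-0.041,0],"angular":[0,0,0],"hand":0},{"translation":[-0.004,-0.041,0],"angular":[0,0,0],"hand":0},{"translation":[-0.004,-0.041,0],"angular":[0,0,0],"hand":0},{"translation":[-0.004,-0.041,0],"angular":[0,0,0],"hand":0},{"translation":[-0.004,-0.041,0],"angular":[0,0,0],"hand":0},{"translation":[-0.004,-0.041,0],"angular":[0,0,0],"hand":0},{"translation":[-0.004,-0.041,0],"angular":[0,0,0],"hand":0}]';  python3 -m handwheel '[{"translation":[0,-0.02,0],"angular":[0,0,0],"hand":0},{"translation":[0,0,0],"angular":[0,0,0],"hand":0},{"translation":[0,0,0],"angular":[0,0,0],"hand":0},{"translation":[0,0,0],"angular":[0,0,0],"hand":0}]'; python3 -c "
from h import *
p=pose();im=manip.get_image('wrist')
np.savez('mat.npz',p=p[0],q=p[1].as_quat())
cv2.imwrite('pics/mat.png',cv2.resize(im[:,:,::-1],(800,600),interpolation=cv2.INTER_CUBIC))
d=np.load('tray.npz');pt=(d['p'],R.from_quat(d['q']))
k=.64
for n,u,z,t in [('saucer',(540,276),.02,(78,170)),('c_betw',(411,273),.017,(178,188)),('c_beh',(408,385),.017,(199,94)),('stand',(271,282),.062,(278,197))]:
    print(n,px2w('wrist',(u[0]*k,u[1]*k),z,pt).round(4),px2w('top',(t[0]/3+130,t[1]/3+105),z).round(4))
for n,z,t in [('pad',.1,(528,81)),('tart',.065,(613,104)),('bottle',.096,(488,212)),('cup',.064,(586,233)),('jar',.074,(683,240))]:
    print(n,px2w('top',(t[0]/3+130,t[1]/3+105),z).round(4))
"
```

```text
clock: 2.45
position: [0.4835, -0.1796, 0.3216]
ee_rot: [0.0, 0.041, 0.999, 0.0]
contact_force: [0.9, 0.9, -0.5]
width: 0.0851
gripper_force: 0.0
clock: 2.78
position: [0.4821, -0.1977, 0.3213]
ee_rot: [0.0, 0.041, 0.999, 0.001]
contact_force: [-0.8, -0.1, -0.9]
width: 0.0857
gripper_force: 0.0
saucer [0.5218 0.3515 0.02  ] [0.5215 0.3471 0.02  ]
c_betw [0.51   0.2367 0.017 ] [0.5091 0.2344 0.017 ]
c_beh [0.6199 0.2249 0.017 ] [0.6181 0.2218 0.017 ]
stand [0.4973 0.123  0.062 ] [0.4956 0.12   0.062 ]
pad [ 0.6301 -0.1355  0.1   ]
tart [ 0.6227 -0.2317  0.065 ]
bottle [ 0.4865 -0.1006  0.096 ]
cup [ 0.4785 -0.2074  0.064 ]
jar [ 0.4758 -0.3093  0.074 ]
```

View pics/mat.png

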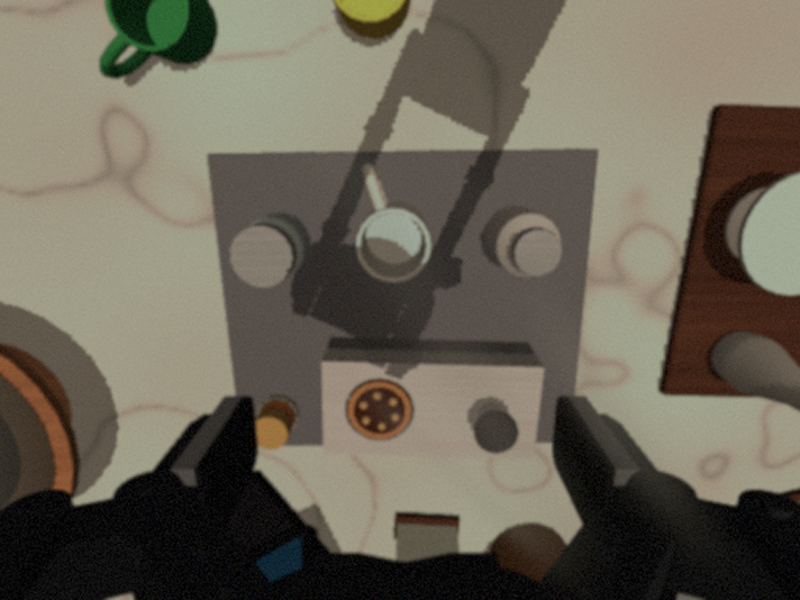

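In the wrist view the jar lid is at (263,255), the cup rim at (394,244) with its handle tip at (370,170), the bottle cap at (536,252), the tartlet at (379,409) and the pad at (495,426).

```bash
python3 -c "
from h import *
d=np.load('mat.npz');pt=(d['p'],R.from_quat(d['q']))
k=.64
for n,u,z in [('jar',(263,255),.074),('cup',(394,244),.064),('handle',(370,168),.045),('bottle',(536,252),.096),('tart',(379,409),.065),('pad',(495,426),.1)]:
    print(n,px2w('wrist',(u[0]*k,u[1]*k),z,pt).round(4))
move([.632,-.134,.14])"
```

```text
jar [ 0.4778 -0.3061  0.074 ]
cup [ 0.4793 -0.2042  0.064 ]
handle [ 0.4204 -0.2185  0.045 ]
bottle [ 0.488  -0.0999  0.096 ]
tart [ 0.6228 -0.2299  0.065 ]
pad [ 0.627  -0.1347  0.1   ]
now [ 0.4821 -0.1975  0.3214] tool x ang 175.31 y ang 85.31 z [ 2.e-04  1.e-03 -1.e+00]
shift mm [-144.2   75.4  181.5]
```

```bash
python3 -m handwheel '[{"translation":[-0.0177,0.0093,0.0238],"angular":[0,0,0],"hand":1},{"translation":[-0.0177,0.0093,0.0238],"angular":[0,0,0],"hand":1},{"translation":[-0.0177,0.0093,0.0238],"angular":[0,0,0],"hand":1},{"translation":[-0.0177,0.0093,0.0238],"angular":[0,0,0],"hand":1},{"translation":[-0.0177,0.0093,0.0238],"angular":[0,0,0],"hand":1},{"translation":[-0.0177,0.0093,0.0238],"angular":[0,0,0],"hand":1},{"translation":[-0.0177,0.0093,0.0238],"angular":[0,0,0],"hand":1},{"translation":[-0.0177,0.0093,0.0238],"angular":[0,0,0],"hand":1},{"translation":[0,0,0],"angular":[0,0,0],"hand":1},{"translation":[0,0,0],"angular":[0,0,0],"hand":1}]'; python3 -m handwheel '[{"translation":[0,0,0.01],"angular":[0,0,0],"hand":1},{"translation":[0,0,0.01],"angular":[0,0,0],"hand":1},{"translation":[0,0,0.005],"angular":[0,0,0],"hand":1},{"translation":[0,0,0.005],"angular":[0,0,0],"hand":1},{"translation":[0,0,0.005],"angular":[0,0,0],"hand":1},{"translation":[0,0,0],"angular":[0,0,0],"hand":1},{"translation":[0,0,0],"angular":[0,0,0],"hand":1}]'; python3 -c "
from h import *
move([.629,-.135,.074])"
```

```text
clock: 3.67
position: [0.6289, -0.1347, 0.1293]
ee_rot: [-0.002, 0.04, 0.999, 0.001]
contact_force: [-1.3, -0.5, 0.0]
width: 0.0001
gripper_force: 0.0
clock: 4.25
position: [0.6293, -0.1378, 0.0959]
ee_rot: [0.0, 0.042, 0.999, -0.0]
contact_force: [-0.9, -0.2, 0.1]
width: 0.0004
gripper_force: 0.0
now [ 0.6293 -0.1378  0.0959] tool x ang 175.14 y ang 85.14 z [ 4.e-04 -1.e-04 -1.e+00]
shift mm [ 0.5  2.8 21.9]
```

```bash
python3 -m handwheel '[{"translation":[0,0.001,0.003],"angular":[0,0,0],"hand":1},{"translation":[0,0.001,0.003],"angular":[0,0,0],"hand":1},{"translation":[0,0,0.003],"angular":[0,0,0],"hand":1},{"translation":[0,0,0.003],"angular":[0,0,0],"hand":1},{"translation":[0,0,0],"angular":[0,0,0],"hand":1}]'; python3 -m handwheel '[{"translation":[0,0,0.003],"angular":[0,0,0],"hand":1},{"translation":[0,0,0.003],"angular":[0,0,0],"hand":1},{"translation":[0,0,0.002],"angular":[0,0,0],"hand":1},{"translation":[0,0,0],"angular":[0,0,0],"hand":1},{"translation":[0,0,0],"angular":[0,0,0],"hand":1}]'
```

```text
clock: 4.67
position: [0.63, -0.1368, 0.0844]
ee_rot: [0.001, 0.042, 0.999, -0.001]
contact_force: [-0.9, -2.2, 3.2]
width: -0.0
gripper_force: 1.3
clock: 5.08
position: [0.6301, -0.1359, 0.0763]
ee_rot: [0.001, 0.042, 0.999, -0.0]
contact_force: [0.1, -2.5, 3.3]
width: 0.0001
gripper_force: 1.7
```

```bash
python3 -m handwheel '[{"translation":[0,0,0.0015],"angular":[0,0,0],"hand":1},{"translation":[0,0,0.0015],"angular":[0,0,0],"hand":1},{"translation":[0,0,0],"angular":[0,0,0],"hand":1},{"translation":[0,0,0],"angular":[0,0,0],"hand":1}]'; python3 -m handwheel '[{"translation":[0,0,0.0015],"angular":[0,0,0],"hand":1},{"translation":[0,0,0],"angular":[0,0,0],"hand":1},{"translation":[0,0,0],"angular":[0,0,0],"hand":1}]'
```

```text
clock: 5.42
position: [0.6302, -0.1359, 0.0759]
ee_rot: [0.001, 0.042, 0.999, -0.001]
contact_force: [-3.9, -0.5, 15.8]
width: 0.0
gripper_force: 8.1
clock: 5.67
position: [0.6302, -0.1359, 0.0759]
ee_rot: [0.002, 0.042, 0.999, -0.001]
contact_force: [-5.2, -1.7, 23.6]
width: -0.0
gripper_force: 11.4
```

```bash
python3 -m handwheel '[{"translation":[0,0,-0.01],"angular":[0,0,0],"hand":1},{"translation":[0,0,-0.03],"angular":[0,0,0],"hand":0},{"translation":[0,0,-0.03],"angular":[0,0,0],"hand":0},{"translation":[0,0,-0.03],"angular":[0,0,0],"hand":0},{"translation":[0,-0.032,0],"angular":[0,0,0],"hand":0},{"translation":[-0.001,-0.032,0],"angular":[0,0,0],"hand":0},{"translation":[0,-0.031,0],"angular":[0,0,0],"hand":0},{"translation":[0,0,0],"angular":[0,0,0],"hand":0},{"translation":[0,0,0],"angular":[0,0,0],"hand":0},{"translation":[0,0,0],"angular":[0,0,0],"hand":0}]'; python3 -c "
from h import *
move([.623,-.231,.083])
p=pose();im=manip.get_image('wrist')
np.savez('tart.npz',p=p[0],q=p[1].as_quat())
cv2.imwrite('pics/tart.png',cv2.resize(im[:,:,::-1],(800,600),interpolation=cv2.INTER_CUBIC))
for P in ([.623,-.231,.113],[.623,-.231,.065],[.629,-.135,.076]):print(w2px('wrist',P,p)/.64)"
```

```text
clock: 6.5
position: [0.6222, -0.2291, 0.1705]
ee_rot: [-0.001, 0.042, 0.999, 0.001]
contact_force: [0.2, 0.7, -0.2]
width: 0.0853
gripper_force: 0.0
now [ 0.6222 -0.2291  0.1705] tool x ang 175.14 y ang 85.14 z [-0.0012  0.0026 -1.    ]
shift mm [-1.1 -2.  87.5]
[396.70365621 335.94228831]
[397.87118232 303.15252282]
[594.80795512 305.39736834]
```

View pics/tart.png

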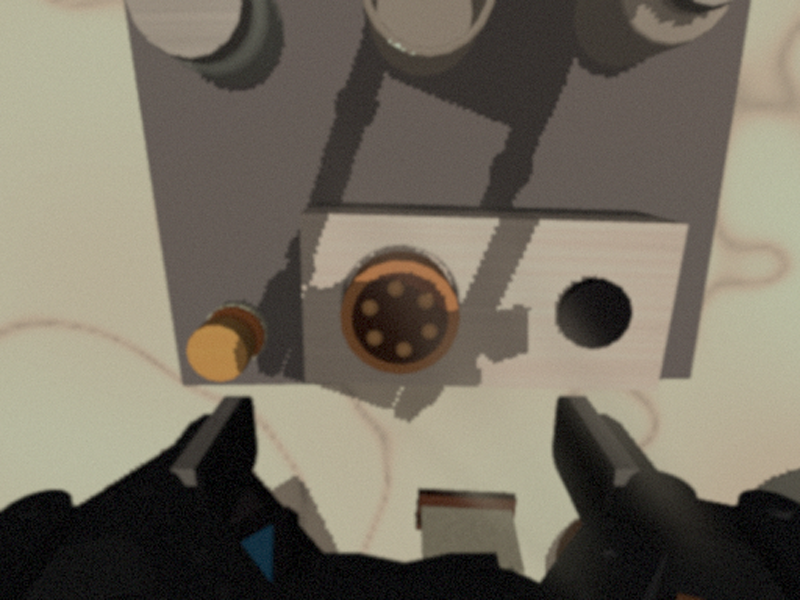

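The tartlet is at (401,319) with a radius of about 58 px, and the pad at (593,313). The tartlet looks lower than expected for fully raised, so I'll check its height.

```bash
python3 -c "
from h import *
p=pose();im=manip.get_image('wrist')
cv2.imwrite('pics/tart2.png',cv2.resize(im[120:280,180:440,::-1],(780,480),interpolation=cv2.INTER_CUBIC))
for z in (.065,.075,.089,.113): print(z,px2w('wrist',(401*.64,319*.64),z,p).round(4), w2px('wrist',[.623,-.231,z],p)/.64,(w2px('wrist',[.623,-.203,z],p)-w2px('wrist',[.623,-.259,z],p))/.64)
for z in (.076,.1): print(z,px2w('wrist',(593*.64,313*.64),z,p).round(4),(w2px('wrist',[.629,-.117,z],p)-w2px('wrist',[.629,-.153,z],p))/.64)
c=manip.camera_info('side')
im=manip.get_image('side'); u=w2px('side',[.625,-.18,.08]); print(u)
x,y=u.astype(int); x0,y0=max(0,x-65),max(0,y-50)
print(x0,y0); cv2.imwrite('pics/side2.png',cv2.resize(im[y0:y0+100,x0:x0+130,::-1],(780,600),interpolation=cv2.INTER_CUBIC))
for P in ([.629,-.135,.076],[.623,-.231,.113],[.623,-.231,.088],[.623,-.231,.065]): print((w2px('side',P)-[x0,y0])*6)
"
```

```text
0.065 [ 0.6318 -0.2298  0.065 ] [397.24041423 302.77081842] [109.62379745  -8.81535089]
0.075 [ 0.6285 -0.2295  0.075 ] [397.0006058  308.59414885] [113.8220183   -9.12275325]
0.089 [ 0.6239 -0.229   0.089 ] [396.63228986 317.53899308] [120.26961958  -9.59036109]
0.113 [ 0.6159 -0.2283  0.113 ] [395.89346194 335.48542005] [133.2019467  -10.51173061]
0.076 [ 0.633  -0.1354  0.076 ] [73.92310569 -5.89947952]
0.1 [ 0.6245 -0.1441  0.1   ] [81.45050806 -6.46244522]
[348.37079363 215.35281404]
283 165
[330.66339329 239.17932379]
[486.42254189 331.03378915]
[473.09910152 370.73585217]
[461.26267909 405.85337118]
```

View pics/side2.png

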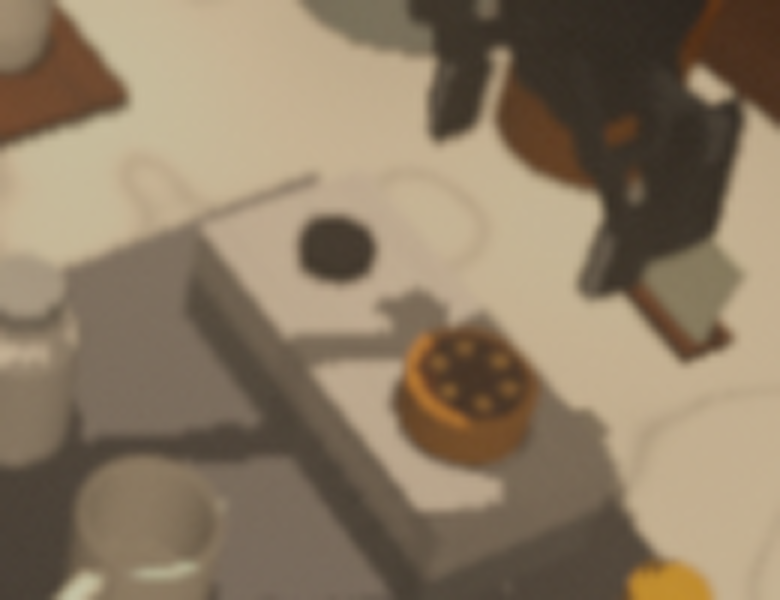

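The side view shows the tartlet fully out: its top is at (474,373), matching z ≈ 0.088, which is 24 mm above the block. The pad at (337,248) is flush with its stop. I'll grip it now.

```bash
python3 -m handwheel '[{"translation":[-0.0014,-0.001,0.03],"angular":[0,0,0],"hand":0},{"translation":[0,0,0.03],"angular":[0,0,0],"hand":0},{"translation":[0,0,0.025],"angular":[0,0,0],"hand":0},{"translation":[0,0,0.012],"angular":[0,0,0],"hand":0},{"translation":[0,0,0.008],"angular":[0,0,0],"hand":0},{"translation":[0,0,0],"angular":[0,0,0],"hand":0},{"translation":[0,0,0],"angular":[0,0,0],"hand":0}]' 40; python3 -m handwheel '[{"translation":[0,0,0],"angular":[0,0,0],"hand":1},{"translation":[0,0,0],"angular":[0,0,0],"hand":1},{"translation":[0,0,0],"angular":[0,0,0],"hand":1},{"translation":[0,0,0],"angular":[0,0,0],"hand":1},{"translation":[0,0,0],"angular":[0,0,0],"hand":1},{"translation":[0,0,0],"angular":[0,0,0],"hand":1}]' 40
```

```text
clock: 7.23
position: [0.6246, -0.2313, 0.0672]
ee_rot: [0.001, 0.042, 0.999, -0.0]
contact_force: [0.1, -0.0, -0.2]
width: 0.0857
gripper_force: 0.0
clock: 7.73
position: [0.6247, -0.2317, 0.0675]
ee_rot: [0.001, 0.042, 0.999, -0.0]
contact_force: [0.5, 0.6, 2.8]
width: 0.0535
gripper_force: 43.3
```

```bash
python3 -m handwheel '[{"translation":[0,0,-0.01],"angular":[0,0,0],"hand":1},{"translation":[0,0,-0.03],"angular":[0,0,0],"hand":1},{"translation":[0,0,-0.03],"angular":[0,0,0],"hand":1},{"translation":[0,0,-0.03],"angular":[0,0,0],"hand":1},{"translation":[0,0,0],"angular":[0,0,0],"hand":1}]' 40; python3 -m handwheel '[{"translation":[0.023,0.025,0],"angular":[0,0,0],"hand":1},{"translation":[0.023,0.033,0],"angular":[0,0,0],"hand":1},{"translation":[0.023,0.033,0],"angular":[0,0,0],"hand":1},{"translation":[0.023,0.033,0],"angular":[0,0,0],"hand":1},{"translation":[0.023,0.034,0],"angular":[0,0,0],"hand":1},{"translation":[0.015,0.035,0],"angular":[0,0,0],"hand":1},{"translation":[0.01,0.035,0],"angular":[0,0,0],"hand":1},{"translation":[0.01,0.035,0],"angular":[0,0,0],"hand":1},{"translation":[0.0075,0.035,0],"angular":[0,0,0],"hand":1},{"translation":[0,0.03,0],"angular":[0,0,0],"hand":1}]'; python3 -m handwheel '[{"translation":[0,0.013,0],"angular":[0,0,0],"hand":1},{"translation":[0,0,0],"angular":[0,0,0],"hand":1},{"translation":[0,0,0],"angular":[0,0,0],"hand":1}]'; python3 -c "
from h import *
move([.4965,.1215,.0675])"
```

```text
clock: 8.15
position: [0.6269, -0.2329, 0.1735]
ee_rot: [0.005, 0.042, 0.999, -0.002]
contact_force: [1.5, -1.0, 1.3]
width: 0.0538
gripper_force: 43.2
clock: 8.98
position: [0.4917, 0.1108, 0.1663]
ee_rot: [-0.001, 0.042, 0.999, 0.0]
contact_force: [1.6, -0.8, -1.0]
width: 0.0534
gripper_force: 43.2
clock: 9.23
position: [0.495, 0.122, 0.1662]
ee_rot: [-0.001, 0.041, 0.999, -0.0]
contact_force: [-0.2, -0.9, -1.2]
width: 0.0539
gripper_force: 43.1
now [0.495  0.122  0.1662] tool x ang 175.29 y ang 85.29 z [-1.1e-03 -7.0e-04 -1.0e+00]
shift mm [-1.7 -0.3 98.6]
```

```bash
python3 -m handwheel '[{"translation":[-0.0017,0,0.025],"angular":[0,0,0],"hand":1},{"translation":[0,0,0.025],"angular":[0,0,0],"hand":1},{"translation":[0,0,0.025],"angular":[0,0,0],"hand":1},{"translation":[0,0,0.012],"angular":[0,0,0],"hand":1},{"translation":[0,0,0.006],"angular":[0,0,0],"hand":1},{"translation":[0,0,0],"angular":[0,0,0],"hand":1},{"translation":[0,0,0],"angular":[0,0,0],"hand":1}]'; python3 -m handwheel '[{"translation":[0,0,0.0015],"angular":[0,0,0],"hand":1},{"translation":[0,0,0.0015],"angular":[0,0,0],"hand":1},{"translation":[0,0,0],"angular":[0,0,0],"hand":1},{"translation":[0,0,0],"angular":[0,0,0],"hand":1}]';python3 -c "
from h import *
p=pose();im=manip.get_image('side')
u=w2px('side',[.497,.122,.07]);x,y=u.astype(int);x0,y0=max(0,x-65),max(0,y-50);print(x0,y0)
cv2.imwrite('pics/side3.png',cv2.resize(im[y0:y0+100,x0:x0+130,::-1],(780,600),interpolation=cv2.INTER_CUBIC))
for P in ([.4965,.1215,.062],[.4965,.1215,.087],[.4965-.05,.1215,.062],[.4965,.0715,.062]): print((w2px('side',P)-[x0,y0])*6)"
```

```text
clock: 9.82
position: [0.4977, 0.1207, 0.0737]
ee_rot: [0.0, 0.043, 0.999, -0.0]
contact_force: [0.9, -0.0, 0.4]
width: 0.0537
gripper_force: 43.1
clock: 10.15
position: [0.4976, 0.1216, 0.0709]
ee_rot: [0.001, 0.042, 0.999, 0.0]
contact_force: [-0.3, -0.3, -0.5]
width: 0.0539
gripper_force: 43.1
182 118
[390.93925056 313.92227608]
[390.24168921 275.31929601]
[301.71135546 348.10333195]
[442.11349929 373.03575626]
```

View pics/side3.png

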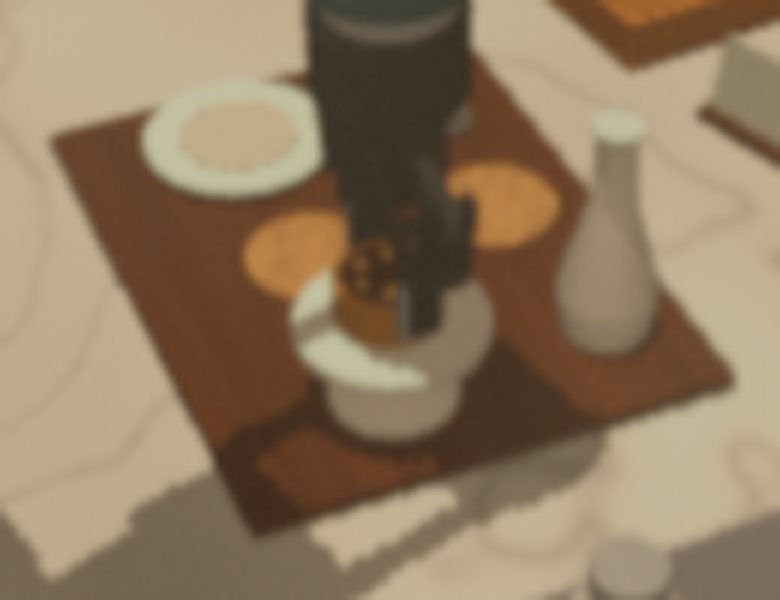

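The tartlet is held upright over the stand, whose ellipse centre (392,312) matches my estimate of (391,314). I'll lower it until it touches.

```bash
python3 -m handwheel '[{"translation":[0,0,0.0015],"angular":[0,0,0],"hand":1},{"translation":[0,0,0.0015],"angular":[0,0,0],"hand":1},{"translation":[0,0,0],"angular":[0,0,0],"hand":1},{"translation":[0,0,0],"angular":[0,0,0],"hand":1}]'; python3 -m handwheel '[{"translation":[0,0,0.001],"angular":[0,0,0],"hand":1},{"translation":[0,0,0],"angular":[0,0,0],"hand":1},{"translation":[0,0,0],"angular":[0,0,0],"hand":1}]'
```

```text
clock: 10.53
position: [0.4974, 0.1216, 0.0674]
ee_rot: [0.0, 0.042, 0.999, 0.0]
contact_force: [0.4, 0.7, -0.2]
width: 0.0537
gripper_force: 43.4
clock: 10.78
position: [0.4973, 0.1216, 0.0673]
ee_rot: [0.0, 0.042, 0.999, 0.0]
contact_force: [-1.7, -0.7, 5.6]
width: 0.0539
gripper_force: 44.0
```

```bash
python3 -m handwheel '[{"translation":[0,0,0],"angular":[0,0,0],"hand":0},{"translation":[0,0,0],"angular":[0,0,0],"hand":0},{"translation":[0,0,0],"angular":[0,0,0],"hand":0},{"translation":[0,0,0],"angular":[0,0,0],"hand":0},{"translation":[0,0,-0.02],"angular":[0,0,0],"hand":0},{"translation":[0,0,-0.035],"angular":[0,0,0],"hand":0},{"translation":[0,0,-0.035],"angular":[0,0,0],"hand":0}]'; python3 -m handwheel '[{"translation":[-0.001,-0.037,0],"angular":[0,0,0],"hand":0},{"translation":[-0.001,-0.037,0],"angular":[0,0,0],"hand":0},{"translation":[-0.001,-0.037,0],"angular":[0,0,0],"hand":0},{"translation":[-0.002,-0.037,0],"angular":[0,0,0],"hand":0},{"translation":[-0.002,-0.037,0],"angular":[0,0,0],"hand":0},{"translation":[-0.001,-0.037,0],"angular":[0,0,0],"hand":0},{"translation":[0,0,0],"angular":[0,0,0],"hand":0},{"translation":[0,0,0],"angular":[0,0,0],"hand":0},{"translation":[0,0,0],"angular":[0,0,0],"hand":0}]'; python3 -c "
from h import *
move([.487,-.1,.030])
p=pose();im=manip.get_image('wrist')
cv2.imwrite('pics/bot.png',cv2.resize(im[:,:,::-1],(800,600),interpolation=cv2.INTER_CUBIC))
print(w2px('wrist',[.487,-.1,.096],p)/.64)"
```

```text
clock: 11.37
position: [0.496, 0.1214, 0.1561]
ee_rot: [-0.002, 0.042, 0.999, -0.0]
contact_force: [1.8, 1.4, -0.2]
width: 0.0853
gripper_force: 0.0
clock: 12.12
position: [0.4863, -0.1001, 0.1561]
ee_rot: [-0.0, 0.043, 0.999, 0.001]
contact_force: [-0.5, -0.2, 0.3]
width: 0.0853
gripper_force: 0.0
now [ 0.4863 -0.1001  0.1561] tool x ang 175.11 y ang 85.11 z [-7.0e-04  1.1e-03 -1.0e+00]
shift mm [ -0.8  -0.  126.1]
[401.5446846  333.20259674]
```

View pics/bot.png

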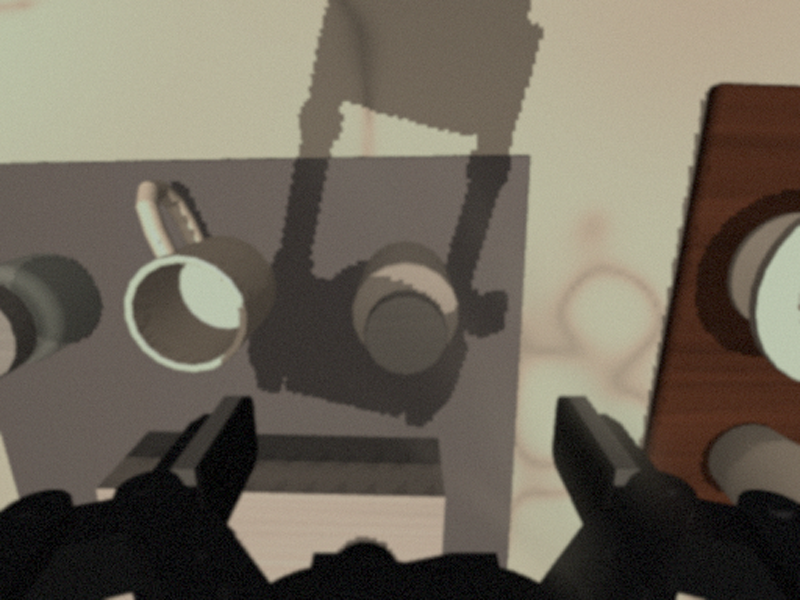

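The bottle cap is at (406,333) against a predicted (401,333), so it is about 1.5 mm off in y. Descending to grip.

```bash
python3 -m handwheel '[{"translation":[-0.0008,0.0015,0.03],"angular":[0,0,0],"hand":0},{"translation":[0,0,0.03],"angular":[0,0,0],"hand":0},{"translation":[0,0,0.03],"angular":[0,0,0],"hand":0},{"translation":[0,0,0.02],"angular":[0,0,0],"hand":0},{"translation":[0,0,0.01],"angular":[0,0,0],"hand":0},{"translation":[0,0,0.004],"angular":[0,0,0],"hand":0},{"translation":[0,0,0],"angular":[0,0,0],"hand":0},{"translation":[0,0,0],"angular":[0,0,0],"hand":0}]' 40; python3 -m handwheel '[{"translation":[0,0,0],"angular":[0,0,0],"hand":1},{"translation":[0,0,0],"angular":[0,0,0],"hand":1},{"translation":[0,0,0],"angular":[0,0,0],"hand":1},{"translation":[0,0,0],"angular":[0,0,0],"hand":1},{"translation":[0,0,0],"angular":[0,0,0],"hand":1},{"translation":[0,0,0],"angular":[0,0,0],"hand":1}]' 40
```

```text
clock: 12.83
position: [0.4881, -0.0981, 0.0328]
ee_rot: [0.0, 0.041, 0.999, 0.0]
contact_force: [-0.4, 0.6, 0.4]
width: 0.0854
gripper_force: 0.0
clock: 13.33
position: [0.4882, -0.0993, 0.0337]
ee_rot: [0.001, 0.042, 0.999, -0.0]
contact_force: [-1.9, -0.4, 4.5]
width: 0.0509
gripper_force: 41.2
```

```bash
python3 -m handwheel '[{"translation":[0,0,-0.01],"angular":[0,0,0],"hand":1},{"translation":[0,0,-0.03],"angular":[0,0,0],"hand":1},{"translation":[0,0,-0.035],"angular":[0,0,0],"hand":1},{"translation":[0,0,-0.035],"angular":[0,0,0],"hand":1},{"translation":[0,0,-0.03],"angular":[0,0,0],"hand":1},{"translation":[0,0,-0.01],"angular":[0,0,0],"hand":1}]' 40; python3 -m handwheel '[{"translation":[0,0.03,0],"angular":[0,0,0],"hand":1},{"translation":[0,0.034,0],"angular":[0,0,0],"hand":1},{"translation":[0,0.035,0],"angular":[0,0,0],"hand":1},{"translation":[0,0.035,0],"angular":[0,0,0],"hand":1},{"translation":[0,0.035,0],"angular":[0,0,0],"hand":1},{"translation":[-0.02,0.035,0],"angular":[0,0,0],"hand":1},{"translation":[-0.021,0.035,0],"angular":[0,0,0],"hand":1},{"translation":[-0.021,0.035,0],"angular":[0,0,0],"hand":1},{"translation":[-0.021,0.033,0],"angular":[0,0,0],"hand":1},{"translation":[-0.02,0.025,0],"angular":[0,0,0],"hand":1}]'; python3 -m handwheel '[{"translation":[0,0,0],"angular":[0,0,0],"hand":1},{"translation":[0,0,0],"angular":[0,0,0],"hand":1},{"translation":[0,0,0],"angular":[0,0,0],"hand":1}]'; python3 -c "
from h import *
move([.619,.2235,.0465])"
```

```text
clock: 13.83
position: [0.4897, -0.0998, 0.187]
ee_rot: [0.004, 0.042, 0.999, -0.001]
contact_force: [0.8, 0.2, -2.9]
width: 0.051
gripper_force: 43.4
clock: 14.67
position: [0.6181, 0.2261, 0.1803]
ee_rot: [-0.001, 0.041, 0.999, 0.0]
contact_force: [0.9, 0.2, -3.2]
width: 0.0512
gripper_force: 43.4
clock: 14.92
position: [0.6167, 0.2227, 0.1803]
ee_rot: [-0.002, 0.042, 0.999, -0.001]
contact_force: [-0.9, -0.1, -3.6]
width: 0.051
gripper_force: 43.5
now [0.6167 0.2227 0.1803] tool x ang 175.18 y ang 85.19 z [-0.0042 -0.0015 -1.    ]
shift mm [ -2.8   1.2 133.8]
```

```bash
python3 -m handwheel '[{"translation":[-0.0024,0.001,0.03],"angular":[0,0,0],"hand":1},{"translation":[0,0,0.035],"angular":[0,0,0],"hand":1},{"translation":[0,0,0.03],"angular":[0,0,0],"hand":1},{"translation":[0,0,0.018],"angular":[0,0,0],"hand":1},{"translation":[0,0,0.009],"angular":[0,0,0],"hand":1},{"translation":[0,0,0.004],"angular":[0,0,0],"hand":1},{"translation":[0,0,0.002],"angular":[0,0,0],"hand":1},{"translation":[0,0,0],"angular":[0,0,0],"hand":1},{"translation":[0,0,0],"angular":[0,0,0],"hand":1}]'; python3 -c "
from h import *
move([.619,.2235,.0465]);s=manip.get_state();print(s['contact_force'])
im=manip.get_image('wrist')
cv2.imwrite('pics/place.png',cv2.resize(im[:,:,::-1],(800,600),interpolation=cv2.INTER_CUBIC))
print(w2px('wrist',[.619,.2235,.017])/.64,w2px('wrist',[.61,.107,.142])/.64)"
```

```text
clock: 15.67
position: [0.6217, 0.2241, 0.0561]
ee_rot: [0.001, 0.042, 0.999, 0.0]
contact_force: [0.7, -0.9, -2.5]
width: 0.0509
gripper_force: 43.5
now [0.6217 0.2241 0.0561] tool x ang 175.15 y ang 85.15 z [ 3.e-03  8.e-04 -1.e+00]
shift mm [ 2.6 -0.8  9.6]
[ 0.74899644 -0.89962603 -2.45763648]
[398.54300466 343.53331201] [-376.16354365  647.19424083]
```

View pics/place.png

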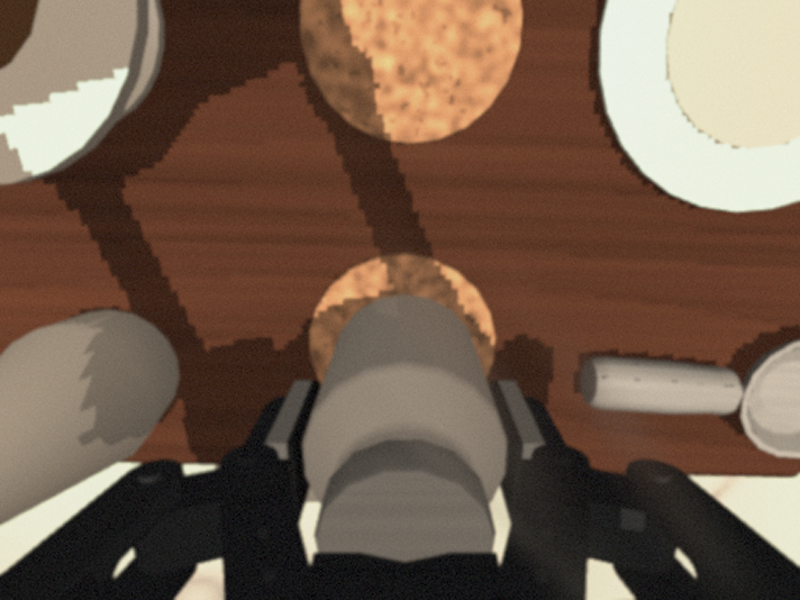

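The bottle is centred on the coaster (403,~343) and clear of the vase. I'll lower it until it touches.

```bash
python3 -m handwheel '[{"translation":[0.002,-0.0005,0.002],"angular":[0,0,0],"hand":1},{"translation":[0,0,0.002],"angular":[0,0,0],"hand":1},{"translation":[0,0,0.0015],"angular":[0,0,0],"hand":1},{"translation":[0,0,0.001],"angular":[0,0,0],"hand":1},{"translation":[0,0,0],"angular":[0,0,0],"hand":1},{"translation":[0,0,0],"angular":[0,0,0],"hand":1}]';python3 -m handwheel '[{"translation":[0,0,0.001],"angular":[0,0,0],"hand":1},{"translation":[0,0,0.001],"angular":[0,0,0],"hand":1},{"translation":[0,0,0],"angular":[0,0,0],"hand":1},{"translation":[0,0,0],"angular":[0,0,0],"hand":1}]'
```

```text
clock: 16.22
position: [0.6185, 0.2237, 0.0478]
ee_rot: [-0.0, 0.042, 0.999, 0.0]
contact_force: [0.5, -0.3, -3.0]
width: 0.0511
gripper_force: 43.5
clock: 16.55
position: [0.6187, 0.2238, 0.0467]
ee_rot: [0.0, 0.042, 0.999, 0.0]
contact_force: [-1.1, 0.6, 2.5]
width: 0.0508
gripper_force: 44.0
```

```bash
python3 -m handwheel '[{"translation":[0,0,0],"angular":[0,0,0],"hand":0},{"translation":[0,0,0],"angular":[0,0,0],"hand":0},{"translation":[0,0,0],"angular":[0,0,0],"hand":0},{"translation":[0,0,0],"angular":[0,0,0],"hand":0},{"translation":[0,0,-0.02],"angular":[0,0,0],"hand":0},{"translation":[0,0,-0.035],"angular":[0,0,0],"hand":0},{"translation":[0,0,-0.035],"angular":[0,0,0],"hand":0},{"translation":[0,0,-0.035],"angular":[0,0,0],"hand":0},{"translation":[0,0,-0.025],"angular":[0,0,0],"hand":0}]'; python3 -m handwheel '[{"translation":[0.03,0,0],"angular":[0,0,0],"hand":0},{"translation":[0.03,-0.02,0],"angular":[0,0,0],"hand":0},{"translation":[0.025,-0.03,0],"angular":[0,0,0],"hand":0},{"translation":[0.012,-0.038,0],"angular":[0,0,0],"hand":0},{"translation":[0,-0.041,0],"angular":[0,0,0],"hand":0},{"translation":[0,-0.041,0],"angular":[0,0,0],"hand":0},{"translation":[0,-0.041,0],"angular":[0,0,0],"hand":0},{"translation":[0,-0.041,0],"angular":[0,0,0],"hand":0},{"translation":[0,-0.041,0],"angular":[0,0,0],"hand":0},{"translation":[0,-0.041,0],"angular":[0,0,0],"hand":0}]';  python3 -m handwheel '[{"translation":[0,-0.041,0],"angular":[0,0,0],"hand":0},{"translation":[0,-0.041,0],"angular":[0,0,0],"hand":0},{"translation":[0,-0.041,0],"angular":[0,0,0],"hand":0},{"translation":[0,-0.041,0],"angular":[0,0,0],"hand":0},{"translation":[0,-0.041,0],"angular":[0,0,0],"hand":0},{"translation":[0,-0.003,0],"angular":[0,0,0],"hand":0},{"translation":[0,0,0],"angular":[0,0,0],"hand":0},{"translation":[0,0,0],"angular":[0,0,0],"hand":0},{"translation":[0,0,0],"angular":[0,0,0],"hand":0}]'; python3 -c "
from h import *
move([.477,-.307,.022])
p=pose();im=manip.get_image('wrist')
cv2.imwrite('pics/jar.png',cv2.resize(im[:,:,::-1],(800,600),interpolation=cv2.INTER_CUBIC))
print(w2px('wrist',[.477,-.307,.074],p)/.64)"
```

```text
clock: 17.3
position: [0.6196, 0.2239, 0.1994]
ee_rot: [0.002, 0.042, 0.999, 0.001]
contact_force: [0.2, 0.8, -0.1]
width: 0.0855
gripper_force: 0.0
clock: 18.13
position: [0.4932, -0.1028, 0.1961]
ee_rot: [0.0, 0.042, 0.999, -0.0]
contact_force: [0.7, 0.1, -0.3]
width: 0.0854
gripper_force: 0.0
clock: 18.88
position: [0.4761, -0.3067, 0.1958]
ee_rot: [-0.0, 0.042, 0.999, 0.001]
contact_force: [0.2, 0.3, 0.3]
width: 0.0853
gripper_force: 0.0
now [ 0.4761 -0.3067  0.1958] tool x ang 175.22 y ang 85.22 z [-3.0e-04  1.3e-03 -1.0e+00]
shift mm [ -1.   -0.5 173.8]
[401.31509799 294.17995053]
```

View pics/jar.png

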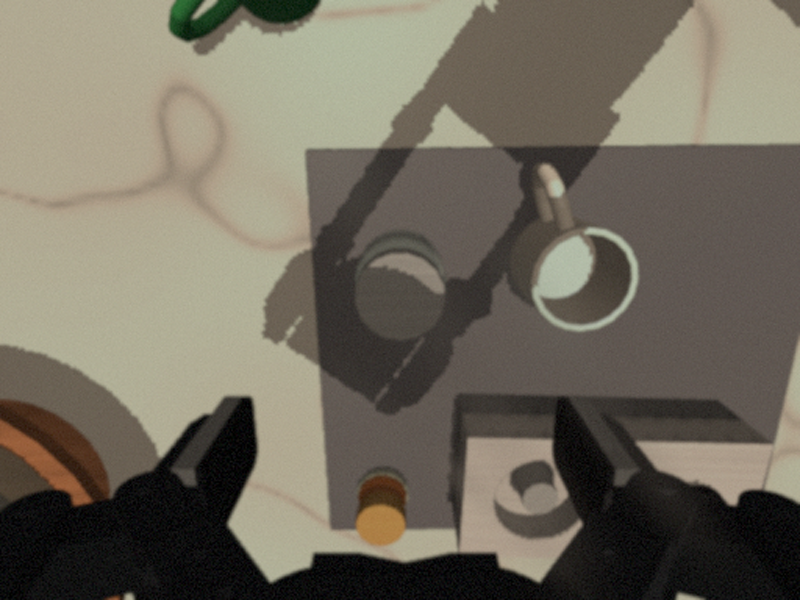

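The jar lid is at (400,294), exactly as predicted. Descending to grip.

```bash
python3 -m handwheel '[{"translation":[-0.001,-0.0005,0.035],"angular":[0,0,0],"hand":0},{"translation":[0,0,0.035],"angular":[0,0,0],"hand":0},{"translation":[0,0,0.035],"angular":[0,0,0],"hand":0},{"translation":[0,0,0.035],"angular":[0,0,0],"hand":0},{"translation":[0,0,0.02],"angular":[0,0,0],"hand":0},{"translation":[0,0,0.01],"angular":[0,0,0],"hand":0},{"translation":[0,0,0.003],"angular":[0,0,0],"hand":0},{"translation":[0,0,0],"angular":[0,0,0],"hand":0},{"translation":[0,0,0],"angular":[0,0,0],"hand":0}]' 40; python3 -m handwheel '[{"translation":[0,0,0],"angular":[0,0,0],"hand":1},{"translation":[0,0,0],"angular":[0,0,0],"hand":1},{"translation":[0,0,0],"angular":[0,0,0],"hand":1},{"translation":[0,0,0],"angular":[0,0,0],"hand":1},{"translation":[0,0,0],"angular":[0,0,0],"hand":1},{"translation":[0,0,0],"angular":[0,0,0],"hand":1}]' 40
```

```text
clock: 19.68
position: [0.4784, -0.3091, 0.0243]
ee_rot: [0.001, 0.042, 0.999, -0.001]
contact_force: [0.3, -0.1, 0.6]
width: 0.0854
gripper_force: 0.0
clock: 20.18
position: [0.4779, -0.3094, 0.0248]
ee_rot: [0.001, 0.042, 0.999, -0.001]
contact_force: [-0.4, 1.1, 6.3]
width: 0.0543
gripper_force: 41.5
```

```bash
python3 -m handwheel '[{"translation":[0,0,-0.01],"angular":[0,0,0],"hand":1},{"translation":[0,0,-0.03],"angular":[0,0,0],"hand":1},{"translation":[0,0,-0.035],"angular":[0,0,0],"hand":1},{"translation":[0,0,-0.035],"angular":[0,0,0],"hand":1},{"translation":[0,0,-0.025],"angular":[0,0,0],"hand":1},{"translation":[0,0,0],"angular":[0,0,0],"hand":1}]' 40; python3 -m handwheel '[{"translation":[0.001,0.03,0],"angular":[0,0,0],"hand":1},{"translation":[0.001,0.04,0],"angular":[0,0,0],"hand":1},{"translation":[0.001,0.04,0],"angular":[0,0,0],"hand":1},{"translation":[0.001,0.04,0],"angular":[0,0,0],"hand":1},{"translation":[0.001,0.04,0],"angular":[0,0,0],"hand":1},{"translation":[0.001,0.04,0],"angular":[0,0,0],"hand":1},{"translation":[0.001,0.04,0],"angular":[0,0,0],"hand":1},{"translation":[0.001,0.04,0],"angular":[0,0,0],"hand":1},{"translation":[0.001,0.04,0],"angular":[0,0,0],"hand":1},{"translation":[0.001,0.04,0],"angular":[0,0,0],"hand":1}]'; python3 -m handwheel '[{"translation":[0.001,0.04,0],"angular":[0,0,0],"hand":1},{"translation":[0.001,0.04,0],"angular":[0,0,0],"hand":1},{"translation":[0.001,0.04,0],"angular":[0,0,0],"hand":1},{"translation":[0.002,0.026,0],"angular":[0,0,0],"hand":1},{"translation":[0,0.01,0],"angular":[0,0,0],"hand":1},{"translation":[0,0,0],"angular":[0,0,0],"hand":1},{"translation":[0,0,0],"angular":[0,0,0],"hand":1},{"translation":[0,0,0],"angular":[0,0,0],"hand":1}]'; python3 -c "
from h import *
move([.5095,.2355,.0377])"
```

```text
clock: 20.68
position: [0.4801, -0.3113, 0.1648]
ee_rot: [0.005, 0.042, 0.999, -0.004]
contact_force: [0.9, -0.6, -1.7]
width: 0.0543
gripper_force: 43.0
clock: 21.52
position: [0.4992, 0.0825, 0.1577]
ee_rot: [-0.0, 0.042, 0.999, -0.0]
contact_force: [0.9, -0.3, -1.2]
width: 0.0544
gripper_force: 43.0
clock: 22.18
position: [0.5078, 0.2349, 0.1576]
ee_rot: [-0.0, 0.043, 0.999, -0.001]
contact_force: [-0.3, 0.2, -2.1]
width: 0.0543
gripper_force: 43.0
now [0.5078 0.2349 0.1576] tool x ang 175.12 y ang 85.12 z [-0.001  -0.0014 -1.    ]
shift mm [ -1.7   0.9 119.9]
```

```bash
python3 -m handwheel '[{"translation":[-0.001,0.0009,0.025],"angular":[0,0,0],"hand":1},{"translation":[0,0,0.035],"angular":[0,0,0],"hand":1},{"translation":[0,0,0.03],"angular":[0,0,0],"hand":1},{"translation":[0,0,0.014],"angular":[0,0,0],"hand":1},{"translation":[0,0,0.006],"angular":[0,0,0],"hand":1},{"translation":[0,0,0.002],"angular":[0,0,0],"hand":1},{"translation":[0,0,0],"angular":[0,0,0],"hand":1},{"translation":[0,0,0],"angular":[0,0,0],"hand":1},{"translation":[0,0,0],"angular":[0,0,0],"hand":1}]'; python3 -c "
from h import *
move([.5095,.2355,.0377])"
```

```text
clock: 22.93
position: [0.5105, 0.2374, 0.0474]
ee_rot: [0.001, 0.042, 0.999, 0.001]
contact_force: [0.7, -1.2, -1.5]
width: 0.0539
gripper_force: 43.0
now [0.5105 0.2374 0.0474] tool x ang 175.14 y ang 85.14 z [ 0.003  0.001 -1.   ]
shift mm [ 0.9 -2.   9.7]
```

```bash
python3 -m handwheel '[{"translation":[0.001,-0.001,0.002],"angular":[0,0,0],"hand":1},{"translation":[0,-0.0005,0.002],"angular":[0,0,0],"hand":1},{"translation":[0,0,0.0015],"angular":[0,0,0],"hand":1},{"translation":[0,0,0.001],"angular":[0,0,0],"hand":1},{"translation":[0,0,0],"angular":[0,0,0],"hand":1},{"translation":[0,0,0],"angular":[0,0,0],"hand":1}]';python3 -m handwheel '[{"translation":[0,0,0.001],"angular":[0,0,0],"hand":1},{"translation":[0,0,0.001],"angular":[0,0,0],"hand":1},{"translation":[0,0,0],"angular":[0,0,0],"hand":1},{"translation":[0,0,0],"angular":[0,0,0],"hand":1}]'
```

```text
clock: 23.43
position: [0.5081, 0.236, 0.0393]
ee_rot: [-0.0, 0.042, 0.999, 0.0]
contact_force: [0.3, -0.1, -1.8]
width: 0.0544
gripper_force: 43.0
clock: 23.77
position: [0.5083, 0.2361, 0.0378]
ee_rot: [0.0, 0.042, 0.999, 0.0]
contact_force: [-0.5, -0.6, 3.9]
width: 0.0544
gripper_force: 43.4
```

```bash
python3 -m handwheel '[{"translation":[0,0,0],"angular":[0,0,0],"hand":0},{"translation":[0,0,0],"angular":[0,0,0],"hand":0},{"translation":[0,0,0],"angular":[0,0,0],"hand":0},{"translation":[0,0,0],"angular":[0,0,0],"hand":0},{"translation":[0,0,-0.02],"angular":[0,0,0],"hand":0},{"translation":[0,0,-0.035],"angular":[0,0,0],"hand":0},{"translation":[0,0,-0.035],"angular":[0,0,0],"hand":0},{"translation":[0,0,-0.035],"angular":[0,0,0],"hand":0},{"translation":[0,0,-0.015],"angular":[0,0,0],"hand":0}]'; python3 -m handwheel '[{"translation":[0,-0.038,0],"angular":[0,0,0],"hand":0},{"translation":[-0.001,-0.041,0],"angular":[0,0,0],"hand":0},{"translation":[-0.001,-0.041,0],"angular":[0,0,0],"hand":0},{"translation":[-0.001,-0.041,0],"angular":[0,0,0],"hand":0},{"translation":[-0.001,-0.041,0],"angular":[0,0,0],"hand":0},{"translation":[-0.001,-0.041,0],"angular":[0,0,0],"hand":0},{"translation":[-0.001,-0.041,0],"angular":[0,0,0],"hand":0},{"translation":[-0.001,-0.041,0],"angular":[0,0,0],"hand":0},{"translation":[-0.001,-0.041,0],"angular":[0,0,0],"hand":0},{"translation":[-0.001,-0.041,0],"angular":[0,0,0],"hand":0}]';  python3 -m handwheel '[{"translation":[0,-0.036,0],"angular":[0,0,0],"hand":0},{"translation":[0,0,0],"angular":[0,0,-6.1],"hand":0},{"translation":[0,0,0],"angular":[0,0,-6.1],"hand":0},{"translation":[0,0,0],"angular":[0,0,-6.1],"hand":0},{"translation":[0,0,0],"angular":[0,0,0],"hand":0},{"translation":[0,0,0],"angular":[0,0,0],"hand":0},{"translation":[0,0,0],"angular":[0,0,0],"hand":0}]'; python3 -c "
from h import *
move([.479,-.2055,.02])
p=pose();im=manip.get_image('wrist')
cv2.imwrite('pics/cup.png',cv2.resize(im[:,:,::-1],(800,600),interpolation=cv2.INTER_CUBIC))
print(w2px('wrist',[.479,-.2055,.064],p)/.64)"
```

```text
clock: 24.52
position: [0.5104, 0.2367, 0.1822]
ee_rot: [0.004, 0.042, 0.999, 0.001]
contact_force: [1.2, 0.5, 0.6]
width: 0.085
gripper_force: 0.0
clock: 25.35
position: [0.4823, -0.1723, 0.1775]
ee_rot: [0.0, 0.042, 0.999, 0.0]
contact_force: [0.5, 0.1, -0.1]
width: 0.085
gripper_force: 0.0
clock: 25.93
position: [0.4798, -0.2061, 0.1774]
ee_rot: [0.0, -0.116, 0.993, 0.0]
contact_force: [0.6, -0.1, -0.0]
width: 0.0857
gripper_force: 0.0
now [ 0.4798 -0.2061  0.1774] tool x ang -166.64 y ang 103.36 z [ 0.e+00  1.e-04 -1.e+00]
shift mm [  0.7   0.7 157.4]
[404.53192458 295.11772292]
```

View pics/cup.png

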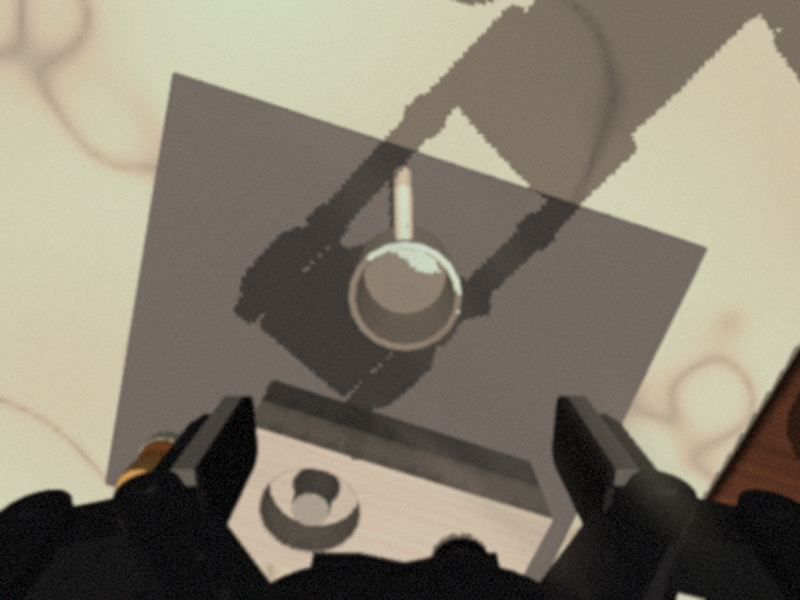

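The white cup's rim is at (405,295), against a predicted (404.5,295), and its handle points straight back, so the grasp axis is right. Gripping.

```bash
python3 -m handwheel '[{"translation":[0.0005,0.0005,0.03],"angular":[0,0,0],"hand":0},{"translation":[0,0,0.035],"angular":[0,0,0],"hand":0},{"translation":[0,0,0.035],"angular":[0,0,0],"hand":0},{"translation":[0,0,0.03],"angular":[0,0,0],"hand":0},{"translation":[0,0,0.015],"angular":[0,0,0],"hand":0},{"translation":[0,0,0.01],"angular":[0,0,0],"hand":0},{"translation":[0,0,0.003],"angular":[0,0,0],"hand":0},{"translation":[0,0,0],"angular":[0,0,0],"hand":0},{"translation":[0,0,0],"angular":[0,0,0],"hand":0}]' 40; python3 -m handwheel '[{"translation":[0,0,0],"angular":[0,0,0],"hand":1},{"translation":[0,0,0],"angular":[0,0,0],"hand":1},{"translation":[0,0,0],"angular":[0,0,0],"hand":1},{"translation":[0,0,0],"angular":[0,0,0],"hand":1},{"translation":[0,0,0],"angular":[0,0,0],"hand":1},{"translation":[0,0,0],"angular":[0,0,0],"hand":1}]' 40
```

```text
clock: 26.73
position: [0.4802, -0.2063, 0.0203]
ee_rot: [0.001, -0.117, 0.993, -0.001]
contact_force: [0.3, 0.0, -0.2]
width: 0.0855
gripper_force: 0.0
clock: 27.23
position: [0.4801, -0.2063, 0.0208]
ee_rot: [0.001, -0.117, 0.993, -0.001]
contact_force: [0.3, 0.4, 5.8]
width: 0.0579
gripper_force: 43.7
```

```bash
python3 -m handwheel '[{"translation":[0,0,-0.01],"angular":[0,0,0],"hand":1},{"translation":[0,0,-0.03],"angular":[0,0,0],"hand":1},{"translation":[0,0,-0.035],"angular":[0,0,0],"hand":1},{"translation":[0,0,-0.035],"angular":[0,0,0],"hand":1},{"translation":[0,0,-0.03],"angular":[0,0,0],"hand":1},{"translation":[0,0,0],"angular":[0,0,0],"hand":1}]' 40; python3 -m handwheel '[{"translation":[-0.008,0.026,0],"angular":[0,0,0],"hand":1},{"translation":[-0.012,0.038,0],"angular":[0,0,0],"hand":1},{"translation":[-0.012,0.038,0],"angular":[0,0,0],"hand":1},{"translation":[-0.012,0.038,0],"angular":[0,0,0],"hand":1},{"translation":[-0.012,0.038,0],"angular":[0,0,0],"hand":1},{"translation":[-0.012,0.038,0],"angular":[0,0,0],"hand":1},{"translation":[-0.012,0.038,0],"angular":[0,0,0],"hand":1},{"translation":[-0.012,0.038,0],"angular":[0,0,0],"hand":1},{"translation":[-0.012,0.038,0],"angular":[0,0,0],"hand":1},{"translation":[-0.012,0.038,0],"angular":[0,0,0],"hand":1}]'; python3 -m handwheel '[{"translation":[-0.012,0.038,0],"angular":[0,0,0],"hand":1},{"translation":[-0.012,0.038,0],"angular":[0,0,0],"hand":1},{"translation":[-0.012,0.038,0],"angular":[0,0,0],"hand":1},{"translation":[-0.012,0.036,0],"angular":[0,0,0],"hand":1},{"translation":[-0.005,0.013,0],"angular":[0,0,0],"hand":1},{"translation":[0,0,0],"angular":[0,0,0],"hand":1},{"translation":[0,0,0],"angular":[0,0,0],"hand":1},{"translation":[0,0,0],"angular":[0,0,0],"hand":1}]'; python3 -c "
from h import *
move([.5215,.349,.0368])"
```

```text
clock: 27.73
position: [0.4827, -0.2079, 0.1664]
ee_rot: [0.005, -0.117, 0.993, -0.004]
contact_force: [1.6, -1.0, -1.1]
width: 0.0582
gripper_force: 43.9
clock: 28.57
position: [0.5054, 0.1808, 0.1593]
ee_rot: [-0.0, -0.117, 0.993, -0.0]
contact_force: [0.5, -0.2, -1.9]
width: 0.0582
gripper_force: 43.9
clock: 29.23
position: [0.5193, 0.3485, 0.159]
ee_rot: [-0.001, -0.117, 0.993, -0.001]
contact_force: [0.2, -0.7, -1.3]
width: 0.0582
gripper_force: 44.0
now [0.5193 0.3485 0.159 ] tool x ang -166.55 y ang 103.45 z [-0.0014 -0.0017 -1.    ]
shift mm [ -2.5   0.2 122.2]
```

```bash
python3 -m handwheel '[{"translation":[-0.0015,-0.001,0.025],"angular":[0,0,0],"hand":1},{"translation":[0,0,0.035],"angular":[0,0,0],"hand":1},{"translation":[0,0,0.03],"angular":[0,0,0],"hand":1},{"translation":[0,0,0.016],"angular":[0,0,0],"hand":1},{"translation":[0,0,0.006],"angular":[0,0,0],"hand":1},{"translation":[0,0,0.002],"angular":[0,0,0],"hand":1},{"translation":[0,0,0],"angular":[0,0,0],"hand":1},{"translation":[0,0,0],"angular":[0,0,0],"hand":1},{"translation":[0,0,0],"angular":[0,0,0],"hand":1},{"translation":[0,0,0],"angular":[0,0,0],"hand":1}]'; python3 -c "
from h import *
move([.5215,.349,.0368])"
```

```text
clock: 30.07
position: [0.5225, 0.3496, 0.0469]
ee_rot: [0.001, -0.117, 0.993, 0.001]
contact_force: [0.8, 0.7, -1.3]
width: 0.0581
gripper_force: 43.9
now [0.5225 0.3496 0.0469] tool x ang -166.53 y ang 103.47 z [ 0.0025  0.0013 -1.    ]
shift mm [ 1.1 -0.4 10.1]
```

```bash
python3 -m handwheel '[{"translation":[0,0,0.002],"angular":[0,0,0],"hand":1},{"translation":[0,0,0.002],"angular":[0,0,0],"hand":1},{"translation":[0,0,0.0015],"angular":[0,0,0],"hand":1},{"translation":[0,0,0.001],"angular":[0,0,0],"hand":1},{"translation":[0,0,0],"angular":[0,0,0],"hand":1},{"translation":[0,0,0],"angular":[0,0,0],"hand":1}]';python3 -m handwheel '[{"translation":[0,0,0.001],"angular":[0,0,0],"hand":1},{"translation":[0,0,0.001],"angular":[0,0,0],"hand":1},{"translation":[0,0,0],"angular":[0,0,0],"hand":1},{"translation":[0,0,0],"angular":[0,0,0],"hand":1}]'
```

```text
clock: 30.57
position: [0.5215, 0.3493, 0.0387]
ee_rot: [-0.0, -0.117, 0.993, -0.0]
contact_force: [0.4, 0.8, -1.0]
width: 0.0579
gripper_force: 43.9
clock: 30.9
position: [0.5216, 0.3493, 0.0369]
ee_rot: [0.0, -0.117, 0.993, 0.0]
contact_force: [-0.5, 0.3, -1.1]
width: 0.0582
gripper_force: 43.9
```

```bash
python3 -m handwheel '[{"translation":[0,0,0.001],"angular":[0,0,0],"hand":1},{"translation":[0,0,0],"angular":[0,0,0],"hand":1},{"translation":[0,0,0],"angular":[0,0,0],"hand":1}]'
```

```text
clock: 31.15
position: [0.5216, 0.3493, 0.0368]
ee_rot: [0.0, -0.117, 0.993, 0.0]
contact_force: [-1.9, -0.6, 5.5]
width: 0.0576
gripper_force: 44.4
```

Contact. I'll release, lift straight up, then back off towards the middle for a final wrist look over the tray.

```bash
python3 -m handwheel '[{"translation":[0,0,0],"angular":[0,0,0],"hand":0},{"translation":[0,0,0],"angular":[0,0,0],"hand":0},{"translation":[0,0,0],"angular":[0,0,0],"hand":0},{"translation":[0,0,0],"angular":[0,0,0],"hand":0},{"translation":[0,0,-0.015],"angular":[0,0,0],"hand":0},{"translation":[0,0,-0.035],"angular":[0,0,0],"hand":0},{"translation":[0,0,-0.04],"angular":[0,0,0],"hand":0},{"translation":[0,0,-0.04],"angular":[0,0,0],"hand":0},{"translation":[0,0,-0.04],"angular":[0,0,0],"hand":0},{"translation":[0,0,-0.04],"angular":[0,0,0],"hand":0}]'; python3 -m handwheel '[{"translation":[0.03,-0.02,-0.02],"angular":[0,0,0],"hand":0},{"translation":[0.03,-0.02,-0.02],"angular":[0,0,0],"hand":0},{"translation":[0.03,-0.02,-0.02],"angular":[0,0,0],"hand":0},{"translation":[0,-0.03,0],"angular":[0,0,0],"hand":0},{"translation":[0,0,0],"angular":[0,0,0],"hand":0},{"translation":[0,0,0],"angular":[0,0,0],"hand":0},{"translation":[0,0,0],"angular":[0,0,0],"hand":0},{"translation":[0,0,0],"angular":[0,0,0],"hand":0}]'; python3 -c "
from h import *
p=pose();print(p[0]);im=manip.get_image('wrist')
np.savez('fin.npz',p=p[0],q=p[1].as_quat())
cv2.imwrite('pics/fin.png',cv2.resize(im[:,:,::-1],(800,600),interpolation=cv2.INTER_CUBIC))
for P in ([.4965,.1215,.087],[.5215,.349,.08],[.5095,.2355,.087],[.619,.2235,.109]): print((w2px('wrist',P,p)/.64).round())"
```

```text
clock: 31.98
position: [0.5213, 0.3491, 0.2477]
ee_rot: [-0.0, -0.117, 0.993, 0.0]
contact_force: [0.4, -0.1, -0.5]
width: 0.0854
gripper_force: 0.0
clock: 32.65
position: [0.4551, 0.2414, 0.3051]
ee_rot: [-0.001, -0.117, 0.993, 0.0]
contact_force: [-0.3, -0.7, 0.2]
width: 0.0855
gripper_force: 0.0
[0.45511454 0.24144504 0.30513599]
[230. 273.]
[517. 368.]
[379. 324.]
[331. 461.]
```

View pics/fin.png

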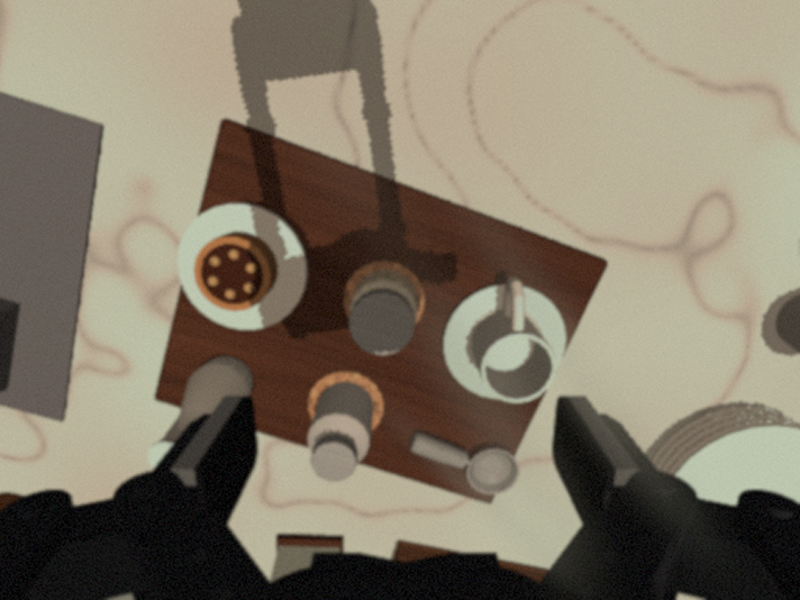

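All four stand in place and the vase is upright. In this last view the tartlet top is at (231,272), jar lid (382,321), bottle cap (334,459), cup rim (517,368), stand (243,266), saucer (505,343) and jar coaster (384,302). A numeric check of the offsets comes before handing in.

```bash
python3 -c "
from h import *
f=lambda u,z: px2w('wrist',(u[0]*.64,u[1]*.64),z)[:2]
print('tart',f((231,272),.087)-f((243,266),.062),'cup',f((517,368),.08)-f((505,343),.02),'jar',f((382,321),.087)-f((384,302),.017),'bottle',f((334,459),.109),'vs',.619,.2235)"
```

```text
tart [-0.00078528 -0.00126608] cup [-0.00161836 -0.00247365] jar [-0.00602101 -0.0001452 ] bottle [0.61618827 0.22557129] vs 0.619 0.2235
```

```bash
python3 -c "
from rig import manip
print(manip.sign_off())"
```

```text
the job is handed in; nothing more can be done
None
```

I've handed in the job after about 33 s of robot time: tartlet on the stand, cup on the saucer, jar and bottle on their coasters, vase still upright. The last picture put each within about 6 mm of its centre, though no verdict came back.

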